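# Strip the sampler carousel for cleaning

## Task

Take the sampler's carousel apart from the top down and set each part on its own place: work the push-fit knob off the spindle and stand it upright in the small white dish, lay the steel collar in the middle of the square cork mat, the aluminium vial ring in the middle of the round rubber mat, and the big white tube ring flat on the floor of the square tray. Leave the little capped jar standing where it is.

Things in the scene. Friction and masses are not known exactly. Their poses are not given: they have to be found in the camera images.
- drive: Fixed sampler drive: round grey base 176 mm across, 40 mm high, keypad block on one side, 12 mm steel spindle in the middle up to 116 mm; its top 10 mm hold sprung jaws (15 mm across) that grip the knob. Origin: centre of underside; z up. Stack, heights over the bench: tube ring 40-80, vial ring 80-94, collar 94-106, knob 106-136 mm. All but the knob slip off loosely.
- knob: Ribbed white plastic knob, 30 mm across and 30 mm high, about 30 g, with a 13 mm bore 11 mm deep in its underside, pushed on to the spindle's top. Origin: centre of its underside; z up. Held by the jaws' friction: a straight pull takes about 5 to 12 N, less while it is twisted back and forth (about 0.3 rad each way); the grip ends after about 6 mm, clear after 10 mm.
- collar: Plain steel ring, 44 mm outside, 18 mm bore, 12 mm high, about 80 g, loose under the knob and on top of the vial ring. Origin: centre of its underside; z up.
- vial_ring: Aluminium ring with twelve small dark wells in its top, 60 mm outside, 18 mm bore, 14 mm high, about 100 g, loose under the collar; it rests on the tube ring's hub. Origin: centre of its underside; z up.
- tube_ring: Large white plastic disc with two circles of dark wells, 150 mm outside and 6 mm thick, about 220 g, with a central hub 40 mm outside and 18 mm bore whose top is 40 mm above the disc's underside. Lift it by the hub; with the other parts gone the spindle stands 36 mm above the hub's top. Origin: centre of the underside; z up.
- dish: Place of the knob: small round white ceramic dish, fixed, outside 68 mm at the foot and 76 mm at the rim, rim 12 mm high, wall 4 mm, inner floor 4 mm above the bench and about 60 mm across. Origin: centre of its underside; z up.
- cork_mat: Place of the collar: square cork mat, fixed, 80 x 80 mm, 5 mm thick. Origin: centre of its underside; x and y along its sides, z up.
- rubber_mat: Place of the vial ring: round dark grey rubber mat, fixed, 90 mm across, 5 mm thick. Origin: centre of its underside; z up.
- tray: Place of the tube ring: square white plastic tray, fixed, 190 x 190 mm outside, 180 x 180 mm inside, rim 12 mm high, floor 5 mm above the bench. Origin: centre of its underside; x and y along its sides, z up.
- jar: Not to be disturbed: small white jar with a blue cap, 40 mm across and 42 mm high, loose, standing among the places. Origin: centre of its underside; z up.
Mind the look-alikes: they are no part of the job. What is shaped like the dish but turquoise is not meant. What is shaped like the tube_ring but yellow is not meant.

How it is judged:
By the outcome, as a careful person would: the job done as asked, in the order asked, and still so for the second after the job is handed in, with the robot touching nothing.
It also fails if it takes over 128 s, if anything falls off the work surface, if the arm or the gripper's body presses on something with over 40 N, if the wrist force passes 120 N, or if a joint passes its speed limit or range.

## Robot

A 6-joint arm with a two-finger parallel gripper is mounted at the origin on the work surface. World frame = base frame: x ahead of the robot, y to its left, z up, the work surface at z = 0. Lengths are in m, angles in rad, forces in N, time in s.
With the tool pointing down it reaches from about 0.3 to 0.775 m from the base axis. Payload 14.6 kg.
Tool frame: the origin (TCP) lies midway between the tips of the shut fingers; the grasp point (between the pads) lies 19 mm behind it; z points along the fingers, y is the direction in which the jaws open and shut (so a half turn about z gives the same grasp; the last joint's range is limited). The gripper opens to 94 mm and grips with 3 to 60 N. Pads are 16 mm wide; open, the fingers measure 119 mm over their backs; the gripper's body (75 mm by 177 mm) begins 78 mm behind the grasp point.
Start: joints at [-1.312, 0.3, 1.521, -0, 1.321, -0.067], TCP at [0.176, -0.521, 0.205] pointing down, gripper open.
Joint ranges: [-3.03, 3.03], [-0.79, 2.21], [0.23, 2.52], [-1.04, 4.18], [0, 3.07], [-2.55, 2.55]. Speed limits (rad/s): [2.22, 2.22, 2.57, 3.14, 3.14, 3.14].

## Interface

Orientations are given as [roll, pitch, yaw] about the fixed x, y, z axes, in that order (R = Rz(yaw) Ry(pitch) Rx(roll)).
In Python, from station import readout, imaging, job gives the robot as it stands.
- The arm moves only by the tool arm_command, never from a script. Its argument "increments" is a list of rows, each an object with "gripper": the opening, from 0 (shut) to 1 (fully open); "slide": the shift along the world's x, y, z in m, a list of three; "yaw": the turn about the world's z in rad. A call has 1 to 8 rows; each row is the pose to reach, as a shift and turn from the pose commanded when the call began; what a row does not reach only later rows make up. A row lasts 1/8 s, in which the tool goes at most 62.5 mm and 10.7 degrees, less where a joint would pass 70% of its speed; a pose out of reach is approached as far as the arm can. A call with a gripper value outside its range is refused whole. The fingers move at their own pace and stop on an object; "grip_force" is the grip in N (left out, the last holds). Time passes only in rows, so rows that repeat a pose let the fingers close. It gives the time, the measured TCP pose, the force and the opening at its end, in the units of the state.
- readout.get_obs(): the state, without advancing time (a new reading comes with each control period).
- imaging.camera(name): name is "side" or "top" or "wrist"; returns a dict with "color" (480x640x3 uint8, red, green, blue), "mtx" (3x3 intrinsics, pixels), "rvec" (rotation vector, rad) and "tvec" (3), from world to camera coordinates, as OpenCV has them. Camera axes: x right, y down, z forward; pixel columns grow to the right and rows downward; lengths in m; the calibration is good to about 2 mm. A picture is of the moment at which its call begins. There is no depth.
- job.hand_in(): hands the job in, once; it reports no verdict.
The state is a dict: "time_s": time; "qpos": joint angles; "joint_vel": joint speeds; "tau": joint torques, N m; "ee_pos": TCP position; "eef_rot": TCP orientation; "force": force on the tool from outside, world axes, zero at the start; "moment": the same for the moment, N m; "grip_width": finger opening in m.
Only numpy, scipy, OpenCV 4.12 (cv2) and the standard library are available. Lean on these libraries where they do the work, as an engineer would, in place of code of your own. Each camera call takes 0.05 s, during which the arm holds its last target. There are 200 camera calls.

## Working session

There is one attempt and no reset: what is moved stays moved. The work goes in short steps, Python scripts to look and compute and a tool call to move; the robot and the scene stay as the last step left them, time stands still between calls to the robot, and variables do not carry over. Pictures are saved under pics/ and viewed, about 12 in all and at most 16, crops included, and the job is handed in when it is done.

Besides the shell and the picture viewer there is one more tool, called after "Emit:" as name(argument=value, ...) on one line, values as JSON. arm_command: Moves the arm, as the interface text tells. Its arguments: {"type":"object","properties":{"increments":{"type":"array","items":{"type":"object","properties":{"gripper":{"type":"number"},"slide":{"type":"array","items":{"type":"number"}},"yaw":{"type":"number"}}}},"grip_force":{"type":"number"}},"required":["increments"]}

```bash
mkdir -p pics; cat > h.py <<'E'
import numpy as np, cv2
from station import readout, imaging, job
def ray(c,u,v,z):
    R=cv2.Rodrigues(np.array(c['rvec'],float))[0]; t=np.array(c['tvec'],float).ravel()
    p=cv2.undistortPoints(np.array([[[u,v]]],float),np.array(c['mtx'],float),None)[0,0]
    d=R.T@np.array([p[0],p[1],1]); o=-R.T@t
    return o+d*(z-o[2])/d[2]
def proj(c,P):
    return cv2.projectPoints(np.array(P,float).reshape(-1,3),np.array(c['rvec'],float),np.array(c['tvec'],float),np.array(c['mtx'],float),None)[0].reshape(-1,2)
def snap(name,f=None,crop=None,scale=1):
    c=imaging.camera(name); im=c['color'][:,:,::-1].copy()
    np.save('last_%s.npy'%name,c,allow_pickle=True)
    if f:
        o=im if crop is None else im[crop[1]:crop[3],crop[0]:crop[2]]
        cv2.imwrite('pics/'+f,cv2.resize(o,None,fx=scale,fy=scale))
    return c
def load(name): return np.load('last_%s.npy'%name,allow_pickle=True).item()
E
python3 - <<'E'
from h import *
snap('top','top1.png');snap('side','side1.png')
print(readout.get_obs())
for n in('top','side'):
    c=load(n);R=cv2.Rodrigues(np.array(c['rvec']))[0];print(n,-R.T@np.array(c['tvec']).ravel(),c['mtx'][0][0])
E
```

```text
{'time_s': 0.1, 'qpos': array([-1.31158991e+00,  3.00394656e-01,  1.52151198e+00, -3.77407255e-06,
        1.32069864e+00, -6.66050005e-02]), 'joint_vel': array([-0.00128871, -0.00073606, -0.00041803,  0.00082978, -0.00071439,
       -0.00042137]), 'tau': array([ 6.73716640e-04, -5.32644188e+01, -3.53284085e+01,  7.09062209e-02,
        2.34991946e-02, -8.36227855e-05]), 'ee_pos': array([ 0.17597662, -0.52084206,  0.20495749]), 'eef_rot': array([-3.14058203e+00, -6.37485613e-05,  3.25812316e-01]), 'force': array([ 0.73419652, -0.30583717, -0.130992  ]), 'moment': array([-0.02761117,  0.01918185, -0.00945244]), 'grip_width': 0.09410982112488823}
top [ 0.4157376  -0.09671703  1.37833717] 503.7572433060936
side [ 0.23404111 -0.74035781  0.79902904] 460.2574331048715
```

View pics/top1.png

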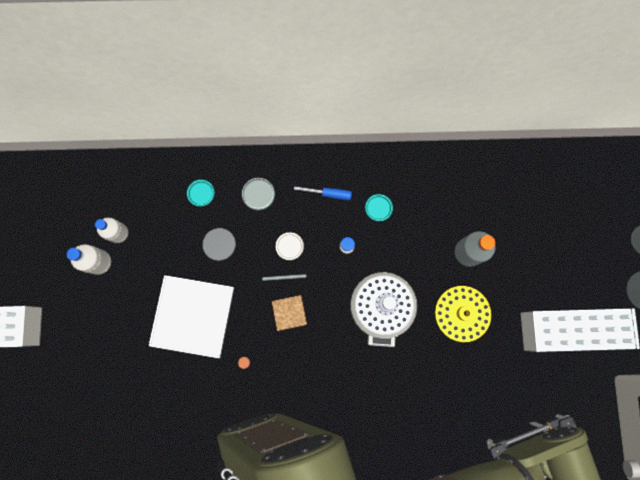

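View pics/side1.png

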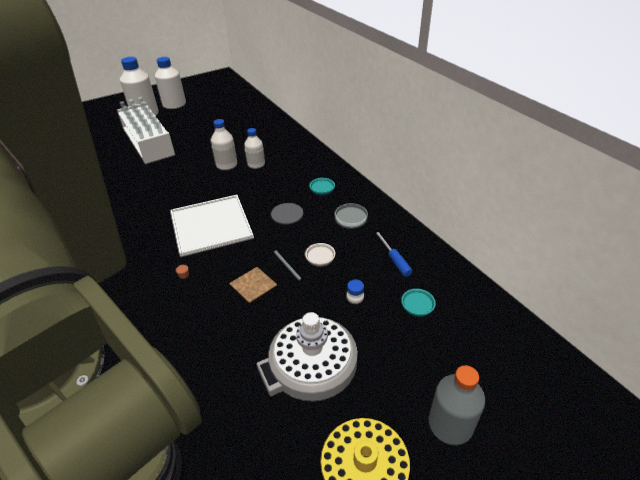

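The top view (picture 1) shows:
- drive at (384,305), with the keypad towards the robot
- tray at (191,316)
- cork mat at (289,313)
- dark round mat at (219,244)
- white dish at (290,246)
- jar at (347,245)

Candidates for the dish are white (290,246), turquoise (200,192) and (378,207), and a greyish glass dish (258,193). The white one at (290,246) fits. The yellow ring (463,313) is a decoy. The side view (picture 2) agrees.

```bash
python3 - <<'E'
from h import *
c=load('top');im=c['color'][:,:,::-1].copy();hsv=cv2.cvtColor(im,cv2.COLOR_BGR2HSV);g=im.max(2)
cv2.imwrite('pics/crop1.png',cv2.resize(im[160:380,140:440],None,fx=2.6,fy=2.6,interpolation=cv2.INTER_CUBIC))
def blob(m,box):
    x0,y0,x1,y1=box;mm=np.zeros(g.shape,np.uint8);mm[y0:y1,x0:x1]=m[y0:y1,x0:x1]
    k=cv2.findContours(mm,cv2.RETR_EXTERNAL,cv2.CHAIN_APPROX_NONE)[0]
    return max(k,key=cv2.contourArea)
m=(g>60).astype(np.uint8)
for n,b,z in[('tray',(140,265,245,370),.012),('cork',(268,290,312,335),.005),('rubber',(198,222,240,264),.005),('dish',(270,228,308,265),.012),('jar',(335,232,360,257),.02),('drive',(345,265,422,332),.05)]:
    k=blob(m,b);r=cv2.minAreaRect(k);e=cv2.minEnclosingCircle(k)
    p=ray(c,*r[0],z);q=[ray(c,*x,z)[:2] for x in cv2.boxPoints(r)];d=q[1]-q[0]
    print(n,r,np.round(p,4),'enc',np.round(ray(c,*e[0],z)[:2],4),'side',np.linalg.norm(d),np.linalg.norm(q[2]-q[1]),'ang',np.arctan2(d[1],d[0]))
# white knob & tube ring
for s in('top','side'):
    C=load(s);print(s)
    I=C['color'];x0,y0,x1,y1=(372,288,405,320) if s=='top' else (295,308,328,340)
    w=((I.min(2)>190)*1).astype(np.uint8)
    for k in cv2.findContours(w[y0:y1,x0:x1].copy(),cv2.RETR_EXTERNAL,cv2.CHAIN_APPROX_NONE)[0]:
        if cv2.contourArea(k)>30: print(cv2.contourArea(k),cv2.minEnclosingCircle(k),(x0,y0),cv2.boundingRect(k))
E
```

```text
tray ((190.76925659179688, 316.1538391113281), (73.73966979980469, 75.70083618164062), 11.309932708740234) [0.4626 0.2405 0.012 ] enc [0.4617 0.2399] side 0.20034545759129244 0.20140175093608878 ang -0.17402161332166632
cork ((288.5940856933594, 312.42352294921875), (31.671842575073242, 31.780309677124023), 77.47119140625) [ 0.4655 -0.0215  0.005 ] enc [ 0.4642 -0.0235] side 0.08609665010481872 0.08530154763301162 ang -1.3795846057238967
rubber ((218.5, 244.0), (32.0, 33.0), 90.0) [0.6584 0.1686 0.005 ] enc [0.6583 0.1683] side 0.09146939343399105 0.0897159325532781 ang -1.5972098090257854
dish ((289.0, 246.0), (28.0, 28.0), 90.0) [ 0.6464 -0.0261  0.012 ] enc [ 0.6468 -0.0266] side 0.07728388517226413 0.0780545730762266 ang -1.5972738665321715
jar ((347.0000305175781, 245.00003051757812), (15.55634880065918, 16.970561981201172), 45.0) [ 0.6436 -0.1852  0.02  ] enc [ 0.6443 -0.1851] side 0.047085811729092084 0.042756320829441634 ang -0.8082893777809869
drive ((383.5, 301.5), (59.0, 67.0), 90.0) [ 0.4855 -0.2737  0.05  ] enc [ 0.4763 -0.2732] side 0.17796552568671864 0.1545783433842595 ang -1.5979052576344692
top
914.5 ((16.0, 15.5), 22.27676773071289) (372, 288) (0, 0, 33, 32)
side
160.0 ((15.5, 12.0), 15.53232479095459) (295, 308) (0, 5, 32, 13)
```

View pics/crop1.png

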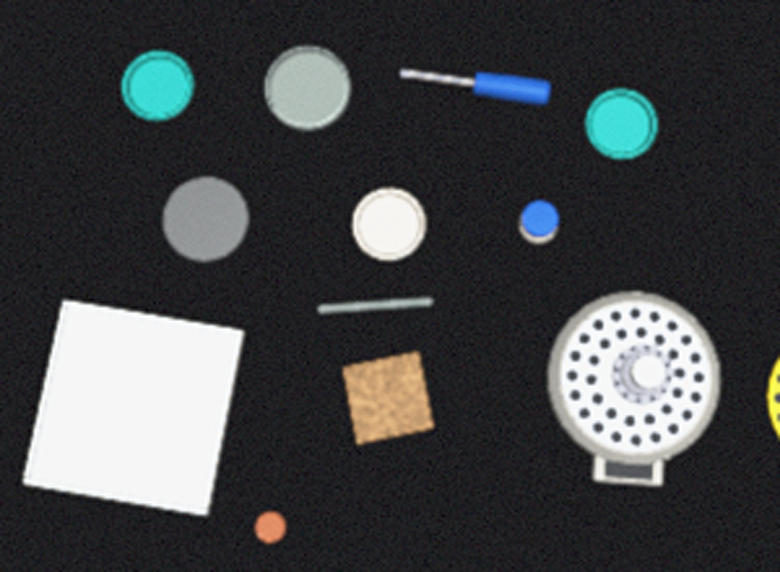

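The crop (picture 3) confirms the white dish at (290,246), the grey mat at (219,244), and the knob top at about (390,303). I'll go above the drive first.

Emit:
arm_command(increments=[{"slide":[0,0,0.06],"gripper":1},{"slide":[0.05,0.04,0.1]},{"slide":[0.1,0.08,0.1]},{"slide":[0.15,0.12,0.1]},{"slide":[0.2,0.16,0.1]},{"slide":[0.25,0.2,0.1]},{"slide":[0.3,0.24,0.1]},{"slide":[0.3,0.24,0.1]}], grip_force=40)

```text
invalid input
```

```bash
python3 - <<'E'
from h import *
c=load('top');print('knob est',ray(c,390,303,.136),'drive',ray(c,383.8,305,.04))
c=snap('wrist','w1.png');o=readout.get_obs();print(o['ee_pos'],o['eef_rot'])
R=cv2.Rodrigues(np.array(c['rvec']))[0];print(-R.T@np.array(c['tvec']).ravel(),R[2])
print(proj(c,[[*ray(load('top'),390,303,.136)[:2],.136]]))
E
```

```text
knob est [ 0.47685236 -0.27800879  0.136     ] drive [ 0.47676802 -0.27534139  0.04      ]
[ 0.1759683  -0.5208818   0.20503149] [-3.14071837e+00 -5.53130255e-05  3.25785559e-01]
[ 0.23839256 -0.50016537  0.38374793] [-0.21692152 -0.0716301  -0.97355749]
[[  34.30975755 -504.32603212]]
```

View pics/w1.png

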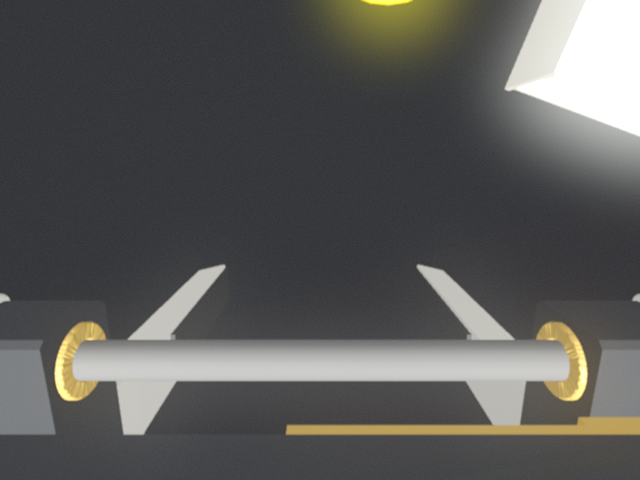

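The move was refused and nothing moved. Picture 4 shows only bench between the fingers, with the rack at the right. I'll retry with complete rows.

Emit:
arm_command(increments=[{"slide":[0,0,0.06],"gripper":1,"yaw":0},{"slide":[0.05,0.04,0.1],"gripper":1,"yaw":0},{"slide":[0.1,0.08,0.1],"gripper":1,"yaw":0},{"slide":[0.15,0.12,0.1],"gripper":1,"yaw":0},{"slide":[0.2,0.16,0.1],"gripper":1,"yaw":0},{"slide":[0.25,0.2,0.1],"gripper":1,"yaw":0},{"slide":[0.3,0.242,0.1],"gripper":1,"yaw":0},{"slide":[0.3,0.242,0.1],"gripper":1,"yaw":0}], grip_force=40)

```text
time_s: 1.15
ee_pos: [0.4778, -0.2768, 0.305]
eef_rot: [-3.141, 0.0, 0.329]
force: [-0.7, -0.5, -0.6]
grip_width: 0.0939
```

```bash
python3 - <<'E'
from h import *
c=snap('wrist','w2.png');o=readout.get_obs();print(o['ee_pos'],o['eef_rot'],o['time_s'])
print(proj(c,[[0.4765,-.278,.136],[0.4765,-.278,.106],[0.4765,-.278,.046]]))
E
```

```text
[ 0.47825784 -0.27655221  0.30492528] [-3.14065968e+00  1.37810027e-04  3.28868371e-01] 1.2
[[321.46298662 222.5813367 ]
 [321.43838117 217.02923382]
 [321.39893369 208.12809708]]
```

View pics/w2.png

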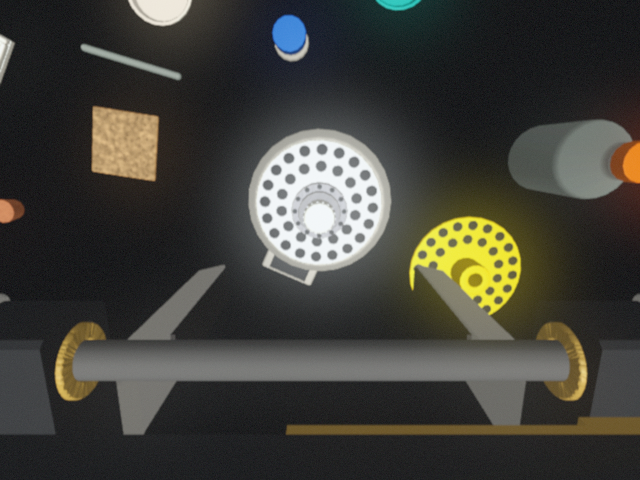

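Picture 5: knob top at (319,217), the ring centred at about (319,198), cork at (125,144), jar at (290,36).

```bash
python3 - <<'E'
from h import *
c=load('wrist');I=c['color']
print('knob',ray(c,319,217,.136))
m=(I.max(2)>90).astype(np.uint8);mm=np.zeros_like(m);mm[120:262,240:400]=m[120:262,240:400]
k=max(cv2.findContours(mm,cv2.RETR_EXTERNAL,cv2.CHAIN_APPROX_NONE)[0],key=cv2.contourArea);print(cv2.minEnclosingCircle(k),ray(c,*cv2.minEnclosingCircle(k)[0],.04))
w=(I.min(2)>215).astype(np.uint8)
n,l,s,ce=cv2.connectedComponentsWithStats(w)
for i in range(1,n):
    if 300<s[i,4]<2000: print(s[i],ce[i],ray(c,*ce[i],.136))
h=cv2.cvtColor(I,cv2.COLOR_RGB2HSV)
m=((h[...,0]>8)&(h[...,0]<25)&(h[...,1]>60)&(h[...,2]>100)).astype(np.uint8);m[:,:80]=0;m[:,180:]=0;m[:90]=0;m[200:]=0
k=max(cv2.findContours(m,cv2.RETR_EXTERNAL,cv2.CHAIN_APPROX_NONE)[0],key=cv2.contourArea);print('cork',ray(c,*cv2.minAreaRect(k)[0],.005),cv2.minAreaRect(k))
s=load('side');print('side pred knob top',proj(s,[[.4765,-.278,.136]]))
S=s['color'];cv2.imwrite('pics/s_k.png',cv2.resize(S[300:410,250:370,::-1],None,fx=4,fy=4))
E
```

```text
knob [ 0.48083942 -0.27404517  0.136     ]
((315.68182373046875, 204.31817626953125), 78.06779479980469) [ 0.47776895 -0.2703158   0.04      ]
[138   0  49  20 719] [162.51599444   7.79276773] [ 0.60686569 -0.09235875  0.136     ]
[303 203  32  32 732] [318.81147541 218.22814208] [ 0.47966271 -0.27425727  0.136     ]
cork [ 0.46796931 -0.0198857   0.005     ] ((123.61035919189453, 143.17587280273438), (68.51252746582031, 69.67516326904297), 4.763641834259033)
side pred knob top [[310.37319906 318.89112841]]
```

View pics/s_k.png

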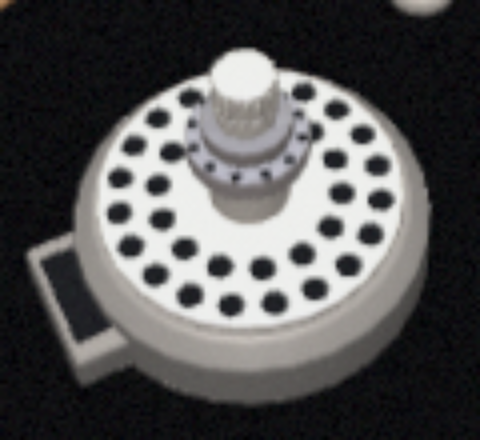

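Picture 6 (side crop): knob top at about (311,318), which agrees within 2 mm. The cameras put the axis near (0.478,-0.276), right under the tool, so I'll descend and close gently.

Emit:
arm_command(increments=[{"slide":[0,0.001,-0.06],"gripper":1,"yaw":0},{"slide":[0,0.001,-0.12],"gripper":1,"yaw":0},{"slide":[0,0.001,-0.17],"gripper":1,"yaw":0},{"slide":[0,0.001,-0.193],"gripper":0.6,"yaw":0},{"slide":[0,0.001,-0.193],"gripper":0.4,"yaw":0},{"slide":[0,0.001,-0.193],"gripper":0.4,"yaw":0},{"slide":[0,0.001,-0.193],"gripper":0.4,"yaw":0}], grip_force=5)

```text
time_s: 2.08
ee_pos: [0.4763, -0.2786, 0.1138]
eef_rot: [3.14, -0.001, 0.326]
force: [-0.1, 0.2, -0.1]
grip_width: 0.0576
```

```bash
python3 - <<'E'
from h import *
c=snap('wrist','w3.png');o=readout.get_obs();print(o['ee_pos'],o['eef_rot'],o['time_s'],o['grip_width'])
E
```

```text
[ 0.47629497 -0.27847773  0.11359034] [ 3.14016464e+00 -1.03591376e-03  3.25623329e-01] 2.125 0.0533222799135778
```

View pics/w3.png

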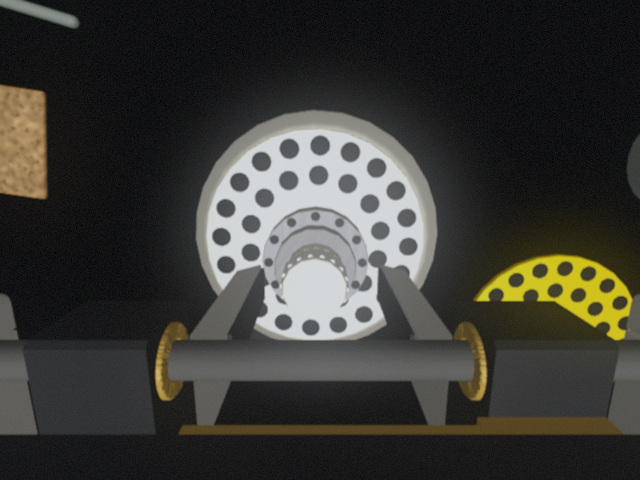

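Picture 7: knob top centred at (316,285), with the fingers' midline at 321, so the knob is about 2.5 mm to the left (+y).

```bash
python3 - <<'E'
from h import *
c=load('wrist');w=(c['color'].min(2)>205).astype(np.uint8)
print(ray(c,316,286,.136))
R=np.array([np.sin(.326),-np.cos(.326),0])
t=np.array([.4763,-.2785,.1125]);print(proj(c,[t+R*.0266,t-R*.0266,t]))
E
```

```text
[ 0.48198726 -0.27464686  0.136     ]
[[372.09635342 281.89691165]
 [268.11885576 281.92060698]
 [320.11481268 281.90875767]]
```

Emit:
arm_command(increments=[{"slide":[0.003,0.0025,0],"gripper":0.4,"yaw":0},{"slide":[0.003,0.0025,0],"gripper":0.36,"yaw":0},{"slide":[0.003,0.0025,0],"gripper":0.2,"yaw":0},{"slide":[0.003,0.0025,0],"gripper":0.2,"yaw":0},{"slide":[0.003,0.0025,0],"gripper":0.2,"yaw":0},{"slide":[0.003,0.0025,0],"gripper":0.2,"yaw":0},{"slide":[0.003,0.0025,0],"gripper":0.2,"yaw":0},{"slide":[0.003,0.0025,0],"gripper":0.2,"yaw":0}], grip_force=5)

```text
time_s: 3.12
ee_pos: [0.479, -0.2754, 0.1124]
eef_rot: [-3.141, 0.0, 0.326]
force: [1.0, 4.0, -0.7]
grip_width: 0.0303
```

```bash
python3 - <<'E'
from h import *
o=readout.get_obs();print({k:np.round(v,4) for k,v in o.items()})
c=snap('side','s3.png',(230,260,390,400),4)
E
```

```text
{'time_s': np.float64(3.125), 'qpos': array([-5.8820e-01,  3.9900e-01,  1.6156e+00,  2.0000e-04,  1.1274e+00,
        6.5670e-01]), 'joint_vel': array([-0.0005, -0.    ,  0.0005, -0.0016, -0.0003, -0.0009]), 'tau': array([-1.99590e+00, -5.59223e+01, -3.32639e+01, -7.73700e-01,
       -5.94400e-01,  9.60000e-03]), 'ee_pos': array([ 0.479 , -0.2754,  0.1124]), 'eef_rot': array([-3.1412e+00,  1.0000e-04,  3.2580e-01]), 'force': array([ 1.0247,  3.9741, -0.7149]), 'moment': array([ 0.7577, -0.0857,  0.0334]), 'grip_width': np.float64(0.0303)}
```

View pics/s3.png

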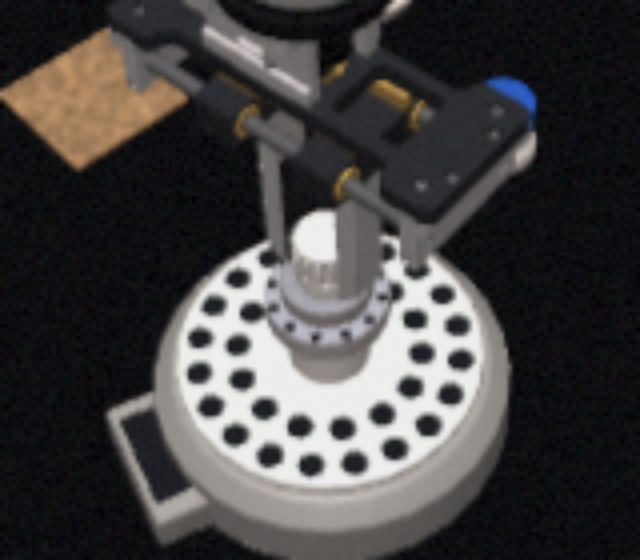

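Picture 8: the fingers straddle the knob, at (360,240) and (275,200) around (319,235). The +4 N in y means only one finger carries, so I'll shift 1.5 mm further in +y.

Emit:
arm_command(increments=[{"slide":[0,0.0015,0],"gripper":0.2,"yaw":0},{"slide":[0,0.0015,0],"gripper":0.2,"yaw":0},{"slide":[0,0.0015,0],"gripper":0.2,"yaw":0},{"slide":[0,0.0015,0],"gripper":0.2,"yaw":0}], grip_force=5)

```text
time_s: 3.68
ee_pos: [0.479, -0.2743, 0.1125]
eef_rot: [3.141, 0.0, 0.326]
force: [-0.8, -3.0, -0.8]
grip_width: 0.0297
```

Force balance puts the axis at about y = -0.2748. I'll grip firmly, then twist and lift.

Emit:
arm_command(increments=[{"slide":[0,-0.0006,0],"gripper":0.2,"yaw":0},{"slide":[0,-0.0006,0],"gripper":0.2,"yaw":0},{"slide":[0,-0.0006,0],"gripper":0.2,"yaw":0},{"slide":[0,-0.0006,0],"gripper":0.2,"yaw":0},{"slide":[0,-0.0006,0.0],"gripper":0.2,"yaw":0.15},{"slide":[0,-0.0006,0.001],"gripper":0.2,"yaw":0.3},{"slide":[0,-0.0006,0.002],"gripper":0.2,"yaw":0.15},{"slide":[0,-0.0006,0.003],"gripper":0.2,"yaw":0}], grip_force=40)

```text
time_s: 4.68
ee_pos: [0.4789, -0.2746, 0.1148]
eef_rot: [-3.141, 0.0, 0.321]
force: [-1.1, 0.2, -5.3]
grip_width: 0.0294
```

Emit:
arm_command(increments=[{"slide":[0,0,0.001],"gripper":0.2,"yaw":-0.15},{"slide":[0,0,0.002],"gripper":0.2,"yaw":-0.3},{"slide":[0,0,0.003],"gripper":0.2,"yaw":-0.15},{"slide":[0,0,0.004],"gripper":0.2,"yaw":0},{"slide":[0,0,0.005],"gripper":0.2,"yaw":0.15},{"slide":[0,0,0.006],"gripper":0.2,"yaw":0.3},{"slide":[0,0,0.008],"gripper":0.2,"yaw":0.15},{"slide":[0,0,0.01],"gripper":0.2,"yaw":0}], grip_force=40)

```text
time_s: 5.68
ee_pos: [0.4792, -0.2747, 0.1255]
eef_rot: [3.141, -0.0, 0.321]
force: [0.1, -0.1, 0.2]
grip_width: 0.0291
```

Emit:
arm_command(increments=[{"slide":[0,0,0.005],"gripper":0.2,"yaw":0},{"slide":[0,0,0.01],"gripper":0.2,"yaw":0},{"slide":[0,0,0.03],"gripper":0.2,"yaw":0},{"slide":[0,0,0.06],"gripper":0.2,"yaw":0},{"slide":[0,0,0.06],"gripper":0.2,"yaw":0}], grip_force=40)

```text
time_s: 6.3
ee_pos: [0.4798, -0.2752, 0.1876]
eef_rot: [3.138, -0.003, 0.328]
force: [-0.8, -0.4, -1.1]
grip_width: 0.0292
```

```bash
python3 - <<'E'
from h import *
o=readout.get_obs();print({k:np.round(v,4) for k,v in o.items() if k in('ee_pos','force','grip_width','eef_rot')})
c=snap('side','s4.png',(200,180,400,400),2.5)
E
```

```text
{'ee_pos': array([ 0.4798, -0.2752,  0.1876]), 'eef_rot': array([ 3.1383e+00, -2.6000e-03,  3.2800e-01]), 'force': array([-0.7865, -0.3959, -1.0617]), 'grip_width': np.float64(0.0292)}
```

View pics/s4.png

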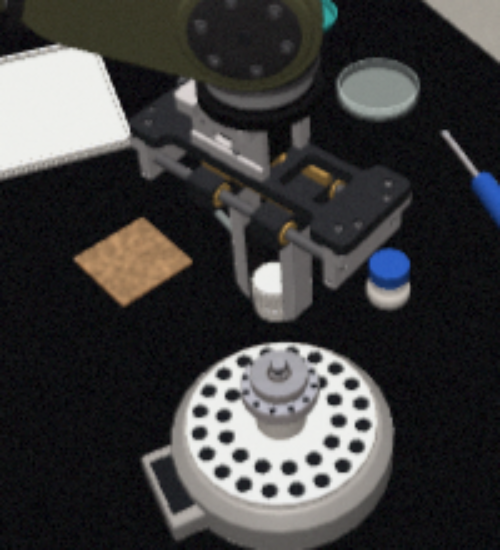

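Picture 9: the knob (crop 270,290) is held clear of the spindle, and the collar and vial ring are still in place. I'll go towards the dish, stopping short for a look.

Emit:
arm_command(increments=[{"slide":[0.02,0.04,0.01],"gripper":0.2,"yaw":0},{"slide":[0.04,0.08,0.02],"gripper":0.2,"yaw":0},{"slide":[0.06,0.12,0.02],"gripper":0.2,"yaw":0},{"slide":[0.08,0.16,0.02],"gripper":0.2,"yaw":0},{"slide":[0.095,0.2,0.02],"gripper":0.2,"yaw":0},{"slide":[0.11,0.235,0.02],"gripper":0.2,"yaw":0},{"slide":[0.11,0.235,0.02],"gripper":0.2,"yaw":0},{"slide":[0.11,0.235,0.02],"gripper":0.2,"yaw":0}], grip_force=40)

```text
time_s: 7.35
ee_pos: [0.5886, -0.0402, 0.2045]
eef_rot: [-3.141, 0.001, 0.326]
force: [0.0, 0.1, -0.3]
grip_width: 0.0288
```

```bash
python3 - <<'E'
from h import *
o=readout.get_obs();print(o['ee_pos'])
c=snap('wrist','w5.png')
print(proj(c,[[.648,-.024,.012],[.468,-.02,.005],[.66,.171,.005]]))
E
```

```text
[ 0.58858218 -0.04015234  0.20450313]
[[324.59115879 154.14023178]
 [267.98641999 312.08257267]
 [133.78471742  73.9925425 ]]
```

View pics/w5.png

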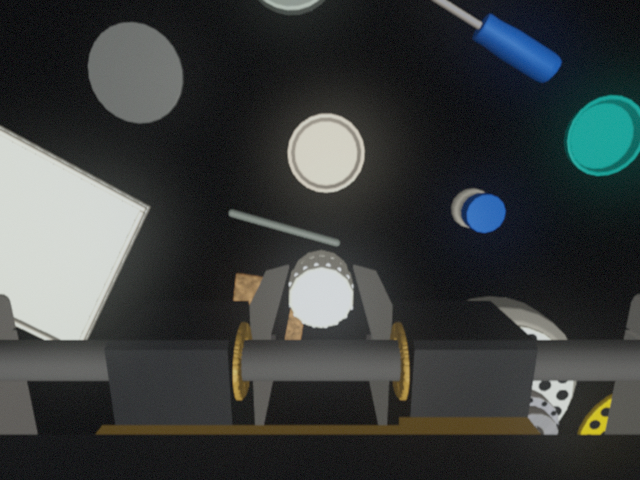

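Picture 10: dish at (326,153), 1–2 px from the prediction. Rubber mat at (136,73), also matching. Knob held upright, top at (321,297).

```bash
python3 - <<'E'
from h import *
c=load('wrist')
print('dish',ray(c,326,153,.012),'rubber',ray(c,136,73,.005),'knobtop',ray(c,321,297,.228), 'jar', ray(c,485,213,.042))
E
```

```text
dish [ 0.64946523 -0.02494798  0.012     ] rubber [0.66153412 0.16919846 0.005     ] knobtop [ 0.59055911 -0.03982523  0.228     ] jar [ 0.6456265 -0.1817688  0.042    ]
```

Emit:
arm_command(increments=[{"slide":[0.03,0.008,0],"gripper":0.2,"yaw":0},{"slide":[0.058,0.015,0],"gripper":0.2,"yaw":0},{"slide":[0.058,0.015,-0.05],"gripper":0.2,"yaw":0},{"slide":[0.058,0.015,-0.1],"gripper":0.2,"yaw":0},{"slide":[0.058,0.015,-0.14],"gripper":0.2,"yaw":0},{"slide":[0.058,0.015,-0.17],"gripper":0.2,"yaw":0},{"slide":[0.058,0.015,-0.185],"gripper":0.2,"yaw":0},{"slide":[0.058,0.015,-0.19],"gripper":0.2,"yaw":0}], grip_force=20)

```text
time_s: 8.4
ee_pos: [0.6469, -0.0253, 0.0152]
eef_rot: [-3.141, 0.0, 0.325]
force: [0.8, 0.5, 0.1]
grip_width: 0.0298
```

Emit:
arm_command(increments=[{"slide":[0,0,0],"gripper":0.2,"yaw":0},{"slide":[0,0,-0.001],"gripper":0.2,"yaw":0},{"slide":[0,0,-0.002],"gripper":0.2,"yaw":0},{"slide":[0,0,-0.002],"gripper":0.2,"yaw":0}], grip_force=10)

```text
time_s: 8.9
ee_pos: [0.6471, -0.0246, 0.0137]
eef_rot: [3.141, -0.0, 0.326]
force: [0.0, 0.1, -0.9]
grip_width: 0.03
```

Emit:
arm_command(increments=[{"slide":[0,0,-0.001],"gripper":0.2,"yaw":0},{"slide":[0,0,-0.002],"gripper":0.2,"yaw":0},{"slide":[0,0,-0.003],"gripper":0.2,"yaw":0},{"slide":[0,0,-0.003],"gripper":0.2,"yaw":0}], grip_force=10)

```text
time_s: 9.4
ee_pos: [0.6471, -0.0247, 0.0106]
eef_rot: [3.142, -0.0, 0.326]
force: [-1.0, 0.3, 1.5]
grip_width: 0.0297
```

Contact at the expected height. I'll open narrowly, then lift.

Emit:
arm_command(increments=[{"slide":[0,0,0],"gripper":0.38,"yaw":0},{"slide":[0,0,0],"gripper":0.38,"yaw":0},{"slide":[0,0,0],"gripper":0.38,"yaw":0},{"slide":[0,0,0.01],"gripper":0.38,"yaw":0},{"slide":[0,0,0.03],"gripper":0.4,"yaw":0},{"slide":[0,0,0.08],"gripper":0.6,"yaw":0},{"slide":[-0.03,0,0.14],"gripper":1,"yaw":0},{"slide":[-0.07,0,0.19],"gripper":1,"yaw":0}], grip_force=20)

```text
time_s: 10.4
ee_pos: [0.5802, -0.0247, 0.1992]
eef_rot: [3.141, -0.002, 0.326]
force: [1.0, 0.7, 1.7]
grip_width: 0.0641
```

```bash
python3 - <<'E'
from h import *
o=readout.get_obs();print(o['ee_pos'])
c=snap('wrist','w6.png')
E
```

```text
[ 0.58018253 -0.02466029  0.19915285]
```

View pics/w6.png

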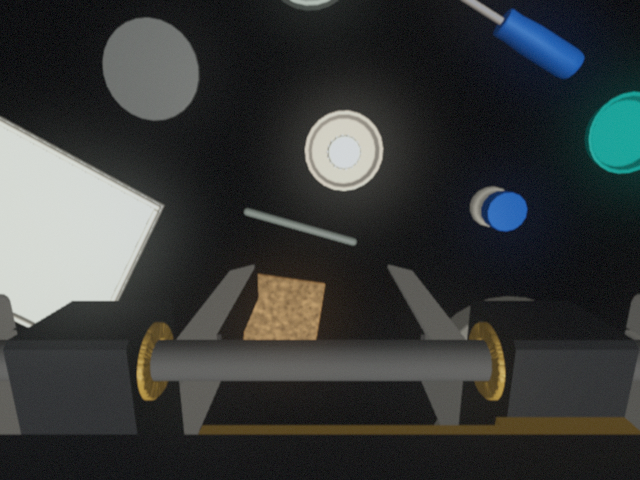

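Picture 11: knob upright in the dish at (344,151). Back to the stack for the collar.

Emit:
arm_command(increments=[{"slide":[-0.02,-0.05,0],"gripper":1,"yaw":0},{"slide":[-0.04,-0.1,0],"gripper":1,"yaw":0},{"slide":[-0.06,-0.15,0],"gripper":1,"yaw":0},{"slide":[-0.08,-0.2,0],"gripper":0.8,"yaw":0},{"slide":[-0.096,-0.249,0],"gripper":0.8,"yaw":0},{"slide":[-0.096,-0.249,-0.03],"gripper":0.8,"yaw":0},{"slide":[-0.096,-0.249,-0.07],"gripper":0.7,"yaw":0},{"slide":[-0.096,-0.249,-0.08],"gripper":0.7,"yaw":0}], grip_force=10)

```text
time_s: 11.45
ee_pos: [0.4841, -0.2733, 0.115]
eef_rot: [-3.14, 0.001, 0.326]
force: [-0.2, 0.5, -0.2]
grip_width: 0.0657
```

Emit:
arm_command(increments=[{"slide":[0,0,-0.02],"gripper":0.7,"yaw":0},{"slide":[0,0,-0.024],"gripper":0.7,"yaw":0},{"slide":[0,0,-0.024],"gripper":0.6,"yaw":0},{"slide":[0,0,-0.024],"gripper":0.35,"yaw":0},{"slide":[0,0,-0.024],"gripper":0.35,"yaw":0},{"slide":[0,0,-0.024],"gripper":0.35,"yaw":0},{"slide":[0,0,-0.024],"gripper":0.35,"yaw":0},{"slide":[0,0,-0.024],"gripper":0.35,"yaw":0}], grip_force=10)

```text
time_s: 12.45
ee_pos: [0.4848, -0.2722, 0.0929]
eef_rot: [-3.139, -0.001, 0.326]
force: [-4.1, 13.1, 8.9]
grip_width: 0.0485
```

The tips press on the vial ring and sit about 4 mm off. I'll open, rise and correct.

Emit:
arm_command(increments=[{"slide":[0,0,0.002],"gripper":0.6,"yaw":0},{"slide":[0,0,0.006],"gripper":0.65,"yaw":0},{"slide":[-0.0035,-0.002,0.006],"gripper":0.65,"yaw":0},{"slide":[-0.0035,-0.002,0.006],"gripper":0.65,"yaw":0},{"slide":[-0.0035,-0.002,0.006],"gripper":0.65,"yaw":0},{"slide":[-0.0035,-0.002,0.006],"gripper":0.65,"yaw":0}], grip_force=10)

```text
time_s: 13.2
ee_pos: [0.4812, -0.2757, 0.0976]
eef_rot: [-3.142, 0.0, 0.326]
force: [-0.2, -0.1, -0.1]
grip_width: 0.0612
```

Emit:
arm_command(increments=[{"slide":[0,0.001,-0.001],"gripper":0.6,"yaw":0},{"slide":[0,0.001,-0.001],"gripper":0.5,"yaw":0},{"slide":[0,0.001,-0.001],"gripper":0.35,"yaw":0},{"slide":[0,0.001,-0.001],"gripper":0.35,"yaw":0},{"slide":[0,0.001,-0.001],"gripper":0.35,"yaw":0},{"slide":[0,0.001,-0.001],"gripper":0.35,"yaw":0}], grip_force=10)

```text
time_s: 13.95
ee_pos: [0.4812, -0.2747, 0.0967]
eef_rot: [-3.142, 0.0, 0.326]
force: [-0.5, 0.6, 0.3]
grip_width: 0.0428
```

```bash
python3 - <<'E'
from h import *
o=readout.get_obs();print({k:np.round(v,4) for k,v in o.items() if k in('ee_pos','force','grip_width','eef_rot')})
c=snap('wrist','w7.png')
c=snap('side','s7.png',(230,260,390,400),4)
E
```

```text
{'ee_pos': array([ 0.4812, -0.2747,  0.0967]), 'eef_rot': array([-3.1416,  0.    ,  0.3258]), 'force': array([-0.5497,  0.6457,  0.3358]), 'grip_width': np.float64(0.0428)}
```

View pics/s7.png

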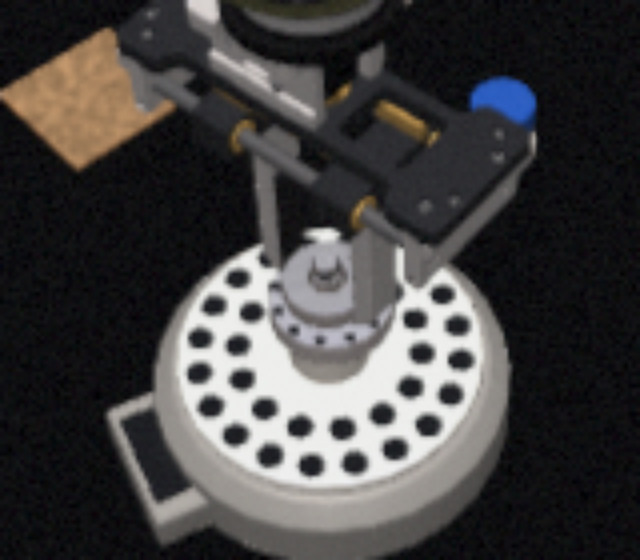

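Picture 12: both fingers on the collar at (325,285). Grip and lift to the cork mat.

Emit:
arm_command(increments=[{"slide":[0,0,0],"gripper":0.35,"yaw":0},{"slide":[0,0,0],"gripper":0.35,"yaw":0},{"slide":[0,0,0.01],"gripper":0.35,"yaw":0},{"slide":[0,0,0.03],"gripper":0.35,"yaw":0},{"slide":[0,0,0.07],"gripper":0.35,"yaw":0},{"slide":[0,0.01,0.09],"gripper":0.35,"yaw":0},{"slide":[-0.002,0.05,0.09],"gripper":0.35,"yaw":0},{"slide":[-0.005,0.1,0.09],"gripper":0.35,"yaw":0}], grip_force=25)

```text
time_s: 15.05
ee_pos: [0.4761, -0.174, 0.1874]
eef_rot: [3.141, -0.001, 0.324]
force: [-0.0, -0.2, -0.7]
grip_width: 0.0423
```

Emit:
arm_command(increments=[{"slide":[-0.002,0.05,0],"gripper":0.35,"yaw":0},{"slide":[-0.004,0.1,0],"gripper":0.35,"yaw":0},{"slide":[-0.008,0.155,0],"gripper":0.35,"yaw":0},{"slide":[-0.008,0.155,-0.05],"gripper":0.35,"yaw":0},{"slide":[-0.008,0.155,-0.1],"gripper":0.35,"yaw":0},{"slide":[-0.008,0.155,-0.15],"gripper":0.35,"yaw":0},{"slide":[-0.008,0.155,-0.165],"gripper":0.35,"yaw":0},{"slide":[-0.008,0.155,-0.165],"gripper":0.35,"yaw":0}], grip_force=25)

```text
time_s: 16.05
ee_pos: [0.4685, -0.0197, 0.0223]
eef_rot: [-3.141, 0.0, 0.326]
force: [-0.1, 0.2, 0.4]
grip_width: 0.0423
```

Emit:
arm_command(increments=[{"slide":[0,0,-0.008],"gripper":0.35,"yaw":0},{"slide":[0,0,-0.012],"gripper":0.35,"yaw":0},{"slide":[0,0,-0.0135],"gripper":0.35,"yaw":0},{"slide":[0,0,-0.014],"gripper":0.35,"yaw":0},{"slide":[0,0,-0.014],"gripper":0.35,"yaw":0}], grip_force=10)

```text
time_s: 16.68
ee_pos: [0.4685, -0.0197, 0.0081]
eef_rot: [3.141, -0.001, 0.326]
force: [-0.2, 0.2, 4.2]
grip_width: 0.0429
```

Contact. Release, lift, and return to the stack for the vial ring.

Emit:
arm_command(increments=[{"slide":[0,0,0],"gripper":0.6,"yaw":0},{"slide":[0,0,0],"gripper":0.6,"yaw":0},{"slide":[0,0,0],"gripper":0.6,"yaw":0},{"slide":[0,0,0.02],"gripper":0.7,"yaw":0},{"slide":[0,0,0.07],"gripper":0.9,"yaw":0},{"slide":[0,0,0.13],"gripper":0.9,"yaw":0},{"slide":[0.002,-0.04,0.16],"gripper":0.9,"yaw":0},{"slide":[0.004,-0.1,0.16],"gripper":0.9,"yaw":0}], grip_force=10)

```text
time_s: 17.68
ee_pos: [0.4733, -0.1204, 0.1704]
eef_rot: [3.139, -0.004, 0.328]
force: [1.4, 0.7, -0.8]
grip_width: 0.0846
```

Emit:
arm_command(increments=[{"slide":[0.002,-0.05,0],"gripper":0.9,"yaw":0},{"slide":[0.005,-0.1,0],"gripper":0.9,"yaw":0},{"slide":[0.008,-0.155,0],"gripper":0.9,"yaw":0},{"slide":[0.008,-0.155,-0.03],"gripper":0.9,"yaw":0},{"slide":[0.008,-0.155,-0.06],"gripper":0.9,"yaw":0},{"slide":[0.008,-0.155,-0.06],"gripper":0.9,"yaw":0},{"slide":[0.008,-0.155,-0.06],"gripper":0.9,"yaw":0}], grip_force=10)

```text
time_s: 18.55
ee_pos: [0.4807, -0.2748, 0.1089]
eef_rot: [3.141, -0.001, 0.326]
force: [0.4, 0.1, 0.2]
grip_width: 0.0846
```

```bash
python3 - <<'E'
from h import *
o=readout.get_obs();print({k:np.round(v,4) for k,v in o.items() if k in('ee_pos','force','grip_width')})
c=snap('top','t8.png',(140,160,440,380),2.6)
h=cv2.cvtColor(c['color'],cv2.COLOR_RGB2HSV);m=((h[...,0]>8)&(h[...,0]<25)&(h[...,1]>60)&(h[...,2]>100)).astype(np.uint8);m[:,:265]=0;m[:,315:]=0;m[:285]=0;m[340:]=0
ks,hh=cv2.findContours(m,cv2.RETR_CCOMP,cv2.CHAIN_APPROX_NONE)
for k in ks:
    if cv2.contourArea(k)>60: print(cv2.contourArea(k),cv2.minAreaRect(k)[0],cv2.minEnclosingCircle(k))
E
```

```text
{'ee_pos': array([ 0.4807, -0.2748,  0.1089]), 'force': array([0.4195, 0.0603, 0.179 ]), 'grip_width': np.float64(0.0846)}
882.5 (288.7115478515625, 312.5577087402344) ((288.5, 312.5), 20.94049072265625)
248.0 (288.5, 312.0) ((288.536376953125, 312.2818298339844), 9.40820598602295)
```

View pics/t8.png

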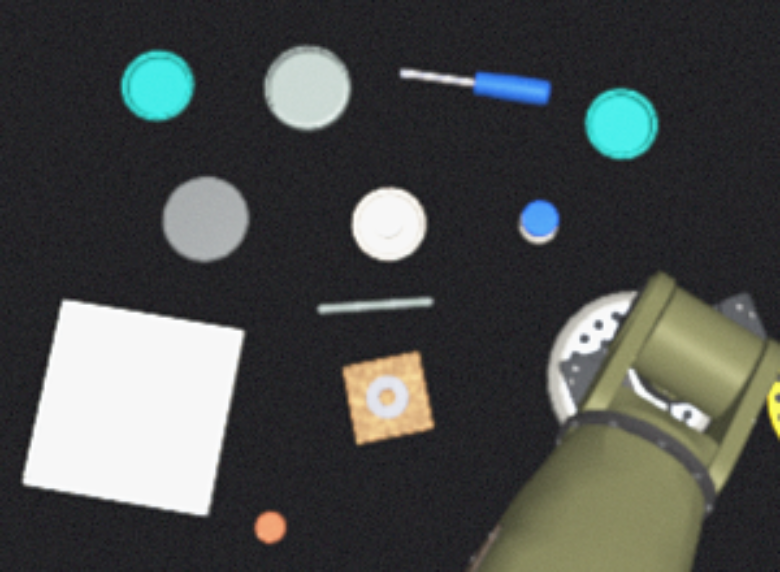

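Picture 13: collar centred on the cork (within 0.5 px), knob in the dish. Now the vial ring.

Emit:
arm_command(increments=[{"slide":[0,0,-0.015],"gripper":0.9,"yaw":0},{"slide":[0,0,-0.026],"gripper":0.85,"yaw":0},{"slide":[0,0,-0.026],"gripper":0.7,"yaw":0},{"slide":[0,0,-0.026],"gripper":0.5,"yaw":0},{"slide":[0,0,-0.026],"gripper":0.5,"yaw":0},{"slide":[0,0,-0.026],"gripper":0.5,"yaw":0},{"slide":[0,0,-0.026],"gripper":0.5,"yaw":0},{"slide":[0,0,-0.026],"gripper":0.5,"yaw":0}], grip_force=10)

```text
time_s: 19.6
ee_pos: [0.4803, -0.2747, 0.0819]
eef_rot: [3.141, -0.0, 0.326]
force: [1.3, -0.5, 1.2]
grip_width: 0.058
```

Emit:
arm_command(increments=[{"slide":[0,0,0],"gripper":0.5,"yaw":0},{"slide":[0,0,0],"gripper":0.5,"yaw":0},{"slide":[0,0,0.01],"gripper":0.5,"yaw":0},{"slide":[0,0,0.04],"gripper":0.5,"yaw":0},{"slide":[0,0,0.08],"gripper":0.5,"yaw":0},{"slide":[0.003,0.01,0.1],"gripper":0.5,"yaw":0},{"slide":[0.02,0.05,0.1],"gripper":0.5,"yaw":0},{"slide":[0.04,0.1,0.1],"gripper":0.5,"yaw":0}], grip_force=25)

```text
time_s: 20.6
ee_pos: [0.5204, -0.174, 0.1825]
eef_rot: [3.141, -0.0, 0.324]
force: [0.8, -0.1, -0.8]
grip_width: 0.0578
```

Emit:
arm_command(increments=[{"slide":[0.02,0.05,0],"gripper":0.5,"yaw":0},{"slide":[0.04,0.1,0],"gripper":0.5,"yaw":0},{"slide":[0.06,0.15,0],"gripper":0.5,"yaw":0},{"slide":[0.08,0.2,0],"gripper":0.5,"yaw":0},{"slide":[0.1,0.25,0],"gripper":0.5,"yaw":0},{"slide":[0.12,0.3,0],"gripper":0.5,"yaw":0},{"slide":[0.141,0.345,-0.01],"gripper":0.5,"yaw":0},{"slide":[0.141,0.345,-0.05],"gripper":0.5,"yaw":0}], grip_force=25)

```text
time_s: 21.6
ee_pos: [0.6625, 0.1738, 0.1331]
eef_rot: [3.141, -0.004, 0.329]
force: [-0.3, -0.8, -1.0]
grip_width: 0.0581
```

Emit:
arm_command(increments=[{"slide":[0,0,-0.05],"gripper":0.5,"yaw":0},{"slide":[0,0,-0.1],"gripper":0.5,"yaw":0},{"slide":[0,0,-0.11],"gripper":0.5,"yaw":0},{"slide":[0,0,-0.11],"gripper":0.5,"yaw":0}], grip_force=25)

```text
time_s: 22.1
ee_pos: [0.6617, 0.1704, 0.0229]
eef_rot: [3.142, -0.001, 0.326]
force: [0.1, -0.6, -1.1]
grip_width: 0.0582
```

Emit:
arm_command(increments=[{"slide":[0,0,-0.008],"gripper":0.5,"yaw":0},{"slide":[0,0,-0.013],"gripper":0.5,"yaw":0},{"slide":[0,0,-0.015],"gripper":0.5,"yaw":0},{"slide":[0,0,-0.0155],"gripper":0.5,"yaw":0},{"slide":[0,0,-0.0155],"gripper":0.5,"yaw":0}], grip_force=10)

```text
time_s: 22.72
ee_pos: [0.6615, 0.1704, 0.0071]
eef_rot: [3.141, -0.001, 0.326]
force: [-2.0, -0.8, 6.5]
grip_width: 0.0581
```

Contact. Release and return for the tube ring.

Emit:
arm_command(increments=[{"slide":[0,0,0],"gripper":0.75,"yaw":0},{"slide":[0,0,0],"gripper":0.75,"yaw":0},{"slide":[0,0,0],"gripper":0.75,"yaw":0},{"slide":[0,0,0.02],"gripper":0.75,"yaw":0},{"slide":[0,0,0.07],"gripper":0.75,"yaw":0},{"slide":[0,0,0.13],"gripper":0.75,"yaw":0},{"slide":[-0.02,-0.045,0.15],"gripper":0.75,"yaw":0},{"slide":[-0.04,-0.1,0.15],"gripper":0.75,"yaw":0}], grip_force=10)

```text
time_s: 23.72
ee_pos: [0.6214, 0.0699, 0.1599]
eef_rot: [3.14, -0.005, 0.327]
force: [-0.2, -0.8, -0.7]
grip_width: 0.0704
```

Emit:
arm_command(increments=[{"slide":[-0.02,-0.05,0],"gripper":0.75,"yaw":0},{"slide":[-0.04,-0.1,0],"gripper":0.75,"yaw":0},{"slide":[-0.06,-0.15,0],"gripper":0.75,"yaw":0},{"slide":[-0.08,-0.2,0],"gripper":0.75,"yaw":0},{"slide":[-0.1,-0.25,0],"gripper":0.75,"yaw":0},{"slide":[-0.12,-0.3,0],"gripper":0.75,"yaw":0},{"slide":[-0.141,-0.345,0],"gripper":0.75,"yaw":0},{"slide":[-0.141,-0.345,-0.01],"gripper":0.75,"yaw":0}], grip_force=10)

```text
time_s: 24.72
ee_pos: [0.4794, -0.2774, 0.148]
eef_rot: [3.139, -0.002, 0.322]
force: [0.5, 1.1, -0.9]
grip_width: 0.0706
```

```bash
python3 - <<'E'
from h import *
o=readout.get_obs();print({k:np.round(v,4) for k,v in o.items() if k in('ee_pos','force','grip_width')})
c=snap('top');cv2.imwrite('pics/t9.png',cv2.resize(c['color'][200:380,140:320,::-1],None,fx=3.2,fy=3.2))
# tray inner edges: gradient check via two cams
I=c['color'];m=(I.min(2)>150).astype(np.uint8);m[:,245:]=0;m[:265]=0;m[370:]=0
k=max(cv2.findContours(m,cv2.RETR_EXTERNAL,cv2.CHAIN_APPROX_NONE)[0],key=cv2.contourArea);r=cv2.minAreaRect(k);print('tray',ray(c,*r[0],.012),r)
E
```

```text
{'ee_pos': array([ 0.4794, -0.2774,  0.148 ]), 'force': array([ 0.455 ,  1.0872, -0.8849]), 'grip_width': np.float64(0.0706)}
tray [0.46265732 0.24046389 0.012     ] ((190.79864501953125, 316.1409606933594), (73.68498229980469, 72.98983764648438), 10.007979393005371)
```

View pics/t9.png

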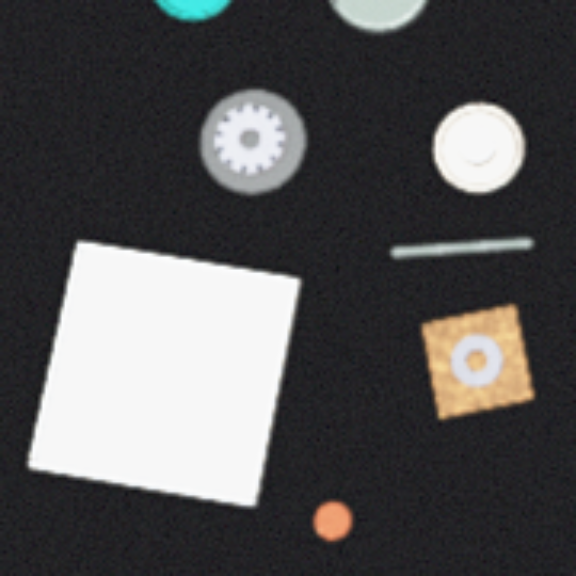

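Picture 14: vial ring (250,138) on the mat (254,141), about 1 mm off once parallax is allowed for. Collar is centred. Now lower to the hub.

Emit:
arm_command(increments=[{"slide":[0,0,0],"gripper":0.75,"yaw":0},{"slide":[0,0,-0.04],"gripper":0.75,"yaw":0},{"slide":[0,0,-0.075],"gripper":0.75,"yaw":0},{"slide":[0,0,-0.09],"gripper":0.75,"yaw":0},{"slide":[0,0,-0.09],"gripper":0.6,"yaw":0},{"slide":[0,0,-0.09],"gripper":0.3,"yaw":0},{"slide":[0,0,-0.09],"gripper":0.3,"yaw":0},{"slide":[0,0,-0.09],"gripper":0.3,"yaw":0}], grip_force=10)

```text
time_s: 25.78
ee_pos: [0.4806, -0.275, 0.0571]
eef_rot: [3.14, -0.001, 0.326]
force: [-0.5, -0.5, 3.5]
grip_width: 0.0406
```

Emit:
arm_command(increments=[{"slide":[0,0,0],"gripper":0.3,"yaw":0},{"slide":[0,0,0],"gripper":0.3,"yaw":0}], grip_force=10)

```text
time_s: 26.02
ee_pos: [0.4807, -0.2751, 0.057]
eef_rot: [3.14, -0.001, 0.326]
force: [0.3, -0.8, 5.4]
grip_width: 0.0401
```

Emit:
arm_command(increments=[{"slide":[0,0,0],"gripper":0.3,"yaw":0},{"slide":[0,0,0],"gripper":0.3,"yaw":0},{"slide":[0,0,0.008],"gripper":0.3,"yaw":0},{"slide":[0,0,0.03],"gripper":0.3,"yaw":0},{"slide":[0,0,0.06],"gripper":0.3,"yaw":0},{"slide":[0,0,0.095],"gripper":0.3,"yaw":0},{"slide":[0,0,0.12],"gripper":0.3,"yaw":0},{"slide":[0,0,0.12],"gripper":0.3,"yaw":0}], grip_force=35)

```text
time_s: 27.02
ee_pos: [0.4806, -0.275, 0.1777]
eef_rot: [3.139, -0.002, 0.326]
force: [-0.1, 0.1, -2.5]
grip_width: 0.0394
```

```bash
python3 - <<'E'
from h import *
o=readout.get_obs();print({k:np.round(v,4) for k,v in o.items() if k in('ee_pos','force','moment','grip_width')})
c=snap('side','s10.png',(120,170,420,410),2)
E
```

```text
{'ee_pos': array([ 0.4806, -0.275 ,  0.1777]), 'force': array([-0.088 ,  0.1309, -2.4619]), 'moment': array([ 0.0155, -0.0235, -0.002 ]), 'grip_width': np.float64(0.0394)}
```

View pics/s10.png

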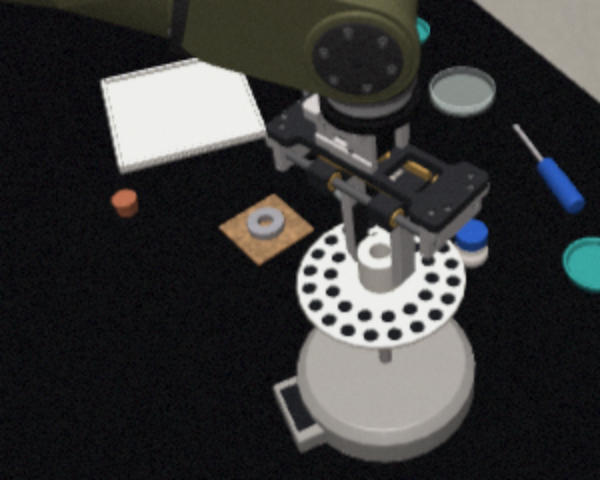

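Picture 15: ring lifted level and clear of the spindle. Carry it to the tray.

Emit:
arm_command(increments=[{"slide":[0,0.03,0.01],"gripper":0.3,"yaw":0},{"slide":[-0.002,0.08,0.01],"gripper":0.3,"yaw":0},{"slide":[-0.004,0.13,0.01],"gripper":0.3,"yaw":0},{"slide":[-0.006,0.18,0.01],"gripper":0.3,"yaw":0},{"slide":[-0.008,0.23,0.01],"gripper":0.3,"yaw":0},{"slide":[-0.01,0.28,0.01],"gripper":0.3,"yaw":0},{"slide":[-0.012,0.33,0.01],"gripper":0.3,"yaw":0},{"slide":[-0.013,0.37,0.01],"gripper":0.3,"yaw":0}], grip_force=35)

```text
time_s: 28.08
ee_pos: [0.4663, 0.0971, 0.1847]
eef_rot: [-3.141, 0.002, 0.326]
force: [0.6, 0.8, -2.8]
grip_width: 0.0397
```

Emit:
arm_command(increments=[{"slide":[-0.001,0.05,0],"gripper":0.3,"yaw":0},{"slide":[-0.002,0.1,0],"gripper":0.3,"yaw":0},{"slide":[-0.0025,0.13,0],"gripper":0.3,"yaw":0},{"slide":[-0.0025,0.1475,0],"gripper":0.3,"yaw":0},{"slide":[-0.0025,0.1475,-0.04],"gripper":0.3,"yaw":0},{"slide":[-0.0025,0.1475,-0.08],"gripper":0.3,"yaw":0},{"slide":[-0.0025,0.1475,-0.12],"gripper":0.3,"yaw":0},{"slide":[-0.0025,0.1475,-0.14],"gripper":0.3,"yaw":0}], grip_force=35)

```text
time_s: 29.08
ee_pos: [0.4636, 0.2417, 0.0433]
eef_rot: [3.141, 0.004, 0.325]
force: [1.1, 0.0, -1.1]
grip_width: 0.0395
```

```bash
python3 - <<'E'
from h import *
o=readout.get_obs();print({k:np.round(v,4) for k,v in o.items() if k in('ee_pos','force','grip_width')})
c=snap('wrist')
I=c['color'];g=cv2.cvtColor(I,cv2.COLOR_RGB2GRAY)
# tray far edge & ring far edge along centre column and diagonals
for e in[[.465,.2425]]:
    a=-.172
    pts=[[e[0]+sx*.095*np.cos(a)-sy*.095*np.sin(a),e[1]+sx*.095*np.sin(a)+sy*.095*np.cos(a),.012] for sx,sy in((1,1),(1,-1),(-1,-1),(-1,1))]
    print(proj(c,pts).round())
    for p,q in zip(proj(c,pts),np.roll(proj(c,pts),-1,0)): cv2.line(I,tuple(int(v) for v in p),tuple(int(v) for v in q),(255,0,0),1)
cv2.imwrite('pics/w11.png',I[:,:,::-1])
E
```

```text
{'ee_pos': array([0.4636, 0.2417, 0.0433]), 'force': array([ 1.0948,  0.0132, -1.084 ]), 'grip_width': np.float64(0.0395)}
[[245.  19.]
 [548. 197.]
 [377. 446.]
 [110. 321.]]
```

View pics/w11.png

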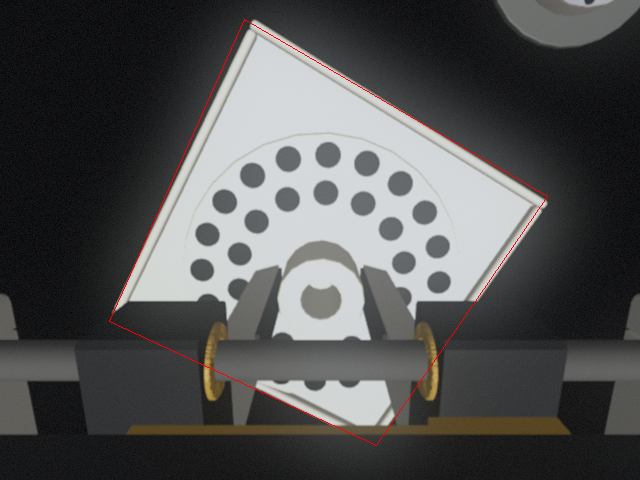

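Picture 16: predicted tray outline (red) matches the tray within about 2 mm, with the ring well inside. Lower it.

Emit:
arm_command(increments=[{"slide":[0,0,0],"gripper":0.3,"yaw":0},{"slide":[0,0,-0.01],"gripper":0.3,"yaw":0},{"slide":[0,0,-0.018],"gripper":0.3,"yaw":0},{"slide":[0,0,-0.021],"gripper":0.3,"yaw":0},{"slide":[0,0,-0.023],"gripper":0.3,"yaw":0},{"slide":[0,0,-0.023],"gripper":0.3,"yaw":0}], grip_force=20)

```text
time_s: 29.88
ee_pos: [0.4648, 0.2429, 0.0232]
eef_rot: [-3.142, -0.0, 0.326]
force: [-0.6, -0.6, -2.3]
grip_width: 0.0404
```

Emit:
arm_command(increments=[{"slide":[0,0,-0.0005],"gripper":0.3,"yaw":0},{"slide":[0,0,-0.001],"gripper":0.3,"yaw":0},{"slide":[0,0,-0.0015],"gripper":0.3,"yaw":0},{"slide":[0,0,-0.0015],"gripper":0.3,"yaw":0}], grip_force=10)

```text
time_s: 30.38
ee_pos: [0.465, 0.243, 0.0221]
eef_rot: [-3.142, -0.001, 0.326]
force: [-1.6, -1.0, 3.9]
grip_width: 0.0403
```

Seated. Release and withdraw.

Emit:
arm_command(increments=[{"slide":[0,0,0],"gripper":0.65,"yaw":0},{"slide":[0,0,0],"gripper":0.65,"yaw":0},{"slide":[0,0,0],"gripper":0.65,"yaw":0},{"slide":[0,0,0.02],"gripper":0.65,"yaw":0},{"slide":[0,0,0.07],"gripper":0.75,"yaw":0},{"slide":[0,0,0.13],"gripper":0.8,"yaw":0},{"slide":[0,0,0.18],"gripper":0.8,"yaw":0},{"slide":[0,0,0.22],"gripper":0.8,"yaw":0}], grip_force=10)

```text
time_s: 31.38
ee_pos: [0.4647, 0.2429, 0.2439]
eef_rot: [-3.141, -0.002, 0.326]
force: [0.1, -0.1, -1.4]
grip_width: 0.0754
```

Emit:
arm_command(increments=[{"slide":[-0.02,-0.05,0],"gripper":0.8,"yaw":0},{"slide":[-0.04,-0.1,0],"gripper":0.8,"yaw":0},{"slide":[-0.06,-0.15,0],"gripper":0.8,"yaw":0},{"slide":[-0.07,-0.2,0],"gripper":0.8,"yaw":0},{"slide":[-0.07,-0.25,0],"gripper":0.8,"yaw":0},{"slide":[-0.07,-0.3,0],"gripper":0.8,"yaw":0},{"slide":[-0.07,-0.35,0],"gripper":0.8,"yaw":0},{"slide":[-0.07,-0.35,0],"gripper":0.8,"yaw":0}], grip_force=10)

```text
time_s: 32.38
ee_pos: [0.3944, -0.1095, 0.2415]
eef_rot: [3.142, 0.0, 0.322]
force: [-0.5, 1.1, -0.7]
grip_width: 0.0751
```

```bash
python3 - <<'E'
from h import *
o=readout.get_obs();print(o['ee_pos'],o['time_s'])
c=snap('top','t12.png');I=c['color']
# tray outline centre and wells' centroid
m=(I.max(2)>90).astype(np.uint8);m[:,245:]=0;m[:265]=0;m[370:]=0
k=max(cv2.findContours(m,cv2.RETR_EXTERNAL,cv2.CHAIN_APPROX_NONE)[0],key=cv2.contourArea);r=cv2.minAreaRect(k)
f=cv2.erode(cv2.fillPoly(np.zeros_like(m),[k],1),np.ones((9,9)))
w=((I.min(2)<170)&(f>0)).astype(np.uint8);n,l,s,ce=cv2.connectedComponentsWithStats(w)
P=np.array([ce[i] for i in range(1,n) if s[i,4]>=3]);e=cv2.minEnclosingCircle(P.astype(np.float32))
print('tray',ray(c,*r[0],.012)[:2],'wells',len(P),ray(c,*e[0],.011)[:2],'r',e[1])
h=cv2.cvtColor(I,cv2.COLOR_RGB2HSV)
b=((h[...,0]>100)&(h[...,0]<125)&(h[...,1]>120)).astype(np.uint8);b[:,:335]=0;b[:,362:]=0;b[:230]=0;b[262:]=0
yx=np.argwhere(b);print('jar cap',yx.mean(0)[::-1] if len(yx) else None)
c0=load('side');I0=c0['color']
s=snap('side');h=cv2.cvtColor(s['color'],cv2.COLOR_RGB2HSV)
E
```

```text
[ 0.39440073 -0.10949291  0.24153872] 32.375
tray [0.46295003 0.24018614] wells 36 [0.46185932 0.24081421] r 24.421327590942383
jar cap [347.54651163 243.0872093 ]
```

```bash
python3 - <<'E'
from h import *
a=cv2.imread('pics/top1.png').astype(int);b=cv2.imread('pics/t12.png').astype(int)
d=abs(a-b).max(2)
print('jar diff',d[230:262,330:365].max(),'mean',d[230:262,330:365].mean(),'bg',d[180:205,320:355].mean())
for n,x in(('dish',(268,226,312,268)),('rubber',(198,222,240,264)),('cork',(268,290,312,335))):
    m=d[x[1]:x[3],x[0]:x[2]]>30;y=np.argwhere(m);print(n,len(y),y.mean(0)[::-1]+x[:2])
job.hand_in()
E
```

```text
jar diff 27 mean 6.728571428571429 bg 5.977142857142857
dish 7 [288.42857143 248.        ]
rubber 311 [217.51125402 242.91639871]
cork 557 [297.80969479 320.17594255]
the job is handed in; nothing more can be done
```

The carousel is apart and the job is handed in, at about 32 s on the robot's clock. I took the parts off in the order asked: knob to the white dish, collar to the cork mat, vial ring to the rubber mat, tube ring to the tray.

- **Knob:** it came off with a twist and pull, peaking near 5 N in the readings. Pictures 11 and 13 show it upright in the middle of the dish.
- **Collar:** centred on the cork mat to within half a pixel, about 1–2 mm.
- **Vial ring:** about 1 mm off the middle of the rubber mat, judged by eye with parallax allowed for.
- **Tube ring:** flat on the tray floor, about 1–2 mm from the tray's centre by its wells.
- **Jar:** the before and after pictures show no change beyond noise.

**Problems on the way:**
- The first move call was refused because its rows were incomplete; nothing moved.
- On the first try at the collar, the fingertips came down about 4 mm off and pressed on the vial ring: about 9 N down and 14 N sideways at the wrist. I opened, corrected and gripped again.

**Last checks:**
- In the dish, the final before-and-after check found few changed pixels, because the knob is white on white. It confirms little there.
- On the cork mat, that check was spoiled, probably by the arm covering part of it. The collar result therefore rests on the earlier pictures.

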